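# Pack out the test jig with the right two packers

### The job

The gold module sits in the aluminium test jig, and the open gap between its cradle wall and the end stop has to be packed. Of the three dark slate packers, choose the two that together fill the gap snugly and lower both into it side by side, without forcing, so that they stand upright and square on the jig's floor with their tabs up, about mid-way along the walls. Leave the third packer standing where it is.

Things in the scene. Friction and masses are not known exactly. Their poses are not given: they have to be found in the camera images.
- jig: Fixed aluminium jig, base 104 (x) by 162 mm (y), two walls 70 mm long along its x. Gap between them 64 mm along its y (faces at y = -32, +32 mm), open above and at both ends; 4 mm of play in all is snug. Floor 8 mm above the bench; walls straight to 30 mm, then flared 8 mm a side up to 42. Gold module (34 mm high) behind the +y wall. Origin: middle of the gap, at bench height; z up.
- packer_a_mid (a point): Dark slate printed packer, 18 mm thick, loose, upright. Own x: 36 mm wide; y: 18 mm thick; z up: 64 mm high. Body 28 mm high, foot narrowed 3 mm a side, shoulders bevelled 3 mm; above it, 28 to 64 mm, a grip tab 12 mm thick, 36 mm wide. Grip the tab across its width (along x), fingertips at least 32 mm above the underside. Point: on its axis, half-way up (32 mm above its underside). 60 g.
- packer_b_mid (a point): Dark slate printed packer, 30 mm thick, loose, upright. Own x: 36 mm wide; y: 30 mm thick; z up: 64 mm high. Body 28 mm high, foot narrowed 3 mm a side, shoulders bevelled 3 mm; above it, 28 to 64 mm, a grip tab 12 mm thick, 36 mm wide. Grip the tab across its width (along x), fingertips at least 32 mm above the underside. Point: on its axis, half-way up (32 mm above its underside). 60 g.
- packer_c_mid (a point): Dark slate printed packer, 42 mm thick, loose, upright. Own x: 36 mm wide; y: 42 mm thick; z up: 64 mm high. Body 28 mm high, foot narrowed 3 mm a side, shoulders bevelled 3 mm; above it, 28 to 64 mm, a grip tab 12 mm thick, 36 mm wide. Grip the tab across its width (along x), fingertips at least 32 mm above the underside. Point: on its axis, half-way up (32 mm above its underside). 60 g.

How it is judged:
At the end, for the whole second after the job is handed in: The 18 and 42 mm packers stand in the gap on the jig floor (height within 6 mm of seated), within 15 mm of mid-way along the walls, within 10 degrees of upright and 12 degrees of square, at rest; the 30 mm packer still stands within 40 mm of its start (z of packer_a_mid in the frame of jig between 0.034 and 0.046 m and x of packer_a_mid in the frame of jig between -0.015 and 0.015 m and y of packer_a_mid in the frame of jig between -0.035 and 0.035 m and angle between each of packer_a_mid, packer_c_mid's own z axis and vertical below 0.175 rad and angle between the y axis of each of packer_a_mid, packer_c_mid and the y axis of jig, either way round below 0.21 rad and linear speed of each of packer_a, packer_c below 0.02 m/s and z of packer_c_mid in the frame of jig between 0.034 and 0.046 m and x of packer_c_mid in the frame of jig between -0.015 and 0.015 m and y of packer_c_mid in the frame of jig between -0.025 and 0.025 m and distance of packer_b_mid from where it was at the start of the episode below 0.04 m and angle between packer_b_mid's own z axis and vertical below 0.2 rad); the robot touches nothing.
It fails at once if a packer is forced: pressed against the jig with more than 40 N (contact force between any of packer_a, packer_b, packer_c and jig above 40 N).
It also fails if it takes over 58 s, if anything falls off the work surface, if the arm or the gripper's body presses on something with over 40 N, if the wrist force passes 120 N, or if a joint passes its speed limit or range.

### The arm

A 6-joint arm with a two-finger parallel gripper is mounted at the origin on a cart in front of the work surface, level with it; the furniture and walls round the work are solid. World frame = base frame: x ahead of the robot, y to its left, z up, the work surface at z = 0. Lengths are in m, angles in rad, forces in N, time in s.
With the tool pointing down it reaches from about 0.325 to 0.9 m from the base axis. Payload 6.1 kg.
Tool frame: the origin (TCP) lies midway between the tips of the shut fingers; the grasp point (between the pads) lies 19 mm behind it; x points along the fingers, y is the direction in which the jaws open and shut, and the axes are right-handed (so a half turn about x gives the same grasp; the last joint's range is limited). The gripper opens to 85 mm and grips with 20 to 120 N. Pads are 22 mm wide; open, the fingers measure 114 mm over their backs; the gripper's body (76 mm by 85 mm) begins 54 mm behind the grasp point. The pads swing forward as they close: fully open they stand 13 mm farther back than shut.
Start: joints at [-1.398, 0.22, 1.526, -0, 1.395, -0.126], TCP at [0.184, -0.597, 0.231] pointing down, gripper open.
Joint ranges: [-2.98, 2.98], [-0.91, 2.08], [0.09, 2.57], [-1.24, 4.39], [0.2, 2.65], [-2.68, 2.68]. Speed limits (rad/s): [2.57, 2.57, 3.01, 3.14, 3.14, 3.14].

### API

Orientations are given as [roll, pitch, yaw] about the fixed x, y, z axes, in that order (R = Rz(yaw) Ry(pitch) Rx(roll)).
In Python, from plant import movep, move_l, set_joints, gripper_to, hold, inverse_kinematics, observe, get_image, get_calibration, Unreachable, job_done gives the robot as it stands. Calls block until the motion is done:
- movep(position, orientation): joint-space move of the TCP to a pose.
- move_l(position, feed=0.15, rotation=None, max_force=None): straight line of the TCP; rotation=None keeps the orientation; feed is the mean speed in m/s. With max_force (N) it stops when the force on the tool has changed by that much, and returns True; else False.
- set_joints(angles): joint-space move.
- gripper_to(opening, f_grip=None): finger opening in m; f_grip is the grip in N (None keeps the last); returns when the fingers have stopped.
- hold(seconds).
- inverse_kinematics(position, orientation): joint angles nearest the present ones, or None.
- observe(): the state.
- get_image(name): name is "scene" or "top" or "wrist"; returns (picture, depth): 420x560x3 uint8, red, green, blue; 420x560 float32, m along the optical axis (not along the pixel's ray), 0 where there is no reading.
- get_calibration(name): a dict with "intrinsics" (3x3 intrinsics, pixels), "world_from_camera" (4x4, takes a point from camera to world coordinates). Camera axes: x right, y down, z forward; pixel columns grow to the right and rows downward; lengths in m; the calibration is good to about 2 mm. A picture is of the moment at which its call begins: read the wrist's pose just before it. get_calibration takes no time and is no camera call; for the wrist camera it gives the pose at the moment of the call.
A pose or a line that the arm cannot do raises Unreachable and nothing moves.
- job_done(): hands the job in, once; it reports no verdict.
The state is a dict: "time_s": time; "q": joint angles; "joint_velocities": joint speeds; "joint_torque": joint torques, N m; "eef_pos": TCP position; "tcp_rot": TCP orientation; "ft_force": force on the tool from outside, world axes, zero at the start; "torque": the same for the moment, N m; "opening": finger opening in m.
Only numpy, scipy, OpenCV 4.12 (cv2) and the standard library are available. Lean on these libraries where they do the work, as an engineer would, in place of code of your own. Each camera call takes 0.05 s, during which the arm holds its last target. There are 200 camera calls.

## Working session

There is one attempt and no reset: what is moved stays moved. The work goes in short steps, each a Python script; the robot and the scene stay as the last script left them, time stands still between calls to the robot, and variables do not carry over. Pictures are saved under pics/ and viewed, about 8 in all and at most 12, crops included, and the job is handed in when it is done.

```bash
mkdir -p pics; python3 - <<'E'
from plant import *
import numpy as np, cv2
for n in("scene","top"):
    im,d=get_image(n); np.savez(f"pics/{n}0.npz",im=im,d=d,K=get_calibration(n)["intrinsics"],T=get_calibration(n)["world_from_camera"])
    cv2.imwrite(f"pics/{n}0.png",im[:,:,::-1]); c=get_calibration(n); print(n,c["intrinsics"],np.round(c["world_from_camera"],3),(d>0).mean())
print(observe())
a=cv2.imread("pics/scene0.png");b=cv2.imread("pics/top0.png")
E
```

```text
scene [[392.82258299   0.         284.72709847]
 [  0.         392.82258299 205.66654393]
 [  0.           0.           1.        ]] [[-0.862 -0.273  0.428  0.135]
 [-0.507  0.433 -0.745  0.73 ]
 [ 0.018 -0.859 -0.512  0.521]
 [ 0.     0.     0.     1.   ]] 0.9950085034013605
top [[462.29792388   0.         272.58430953]
 [  0.         462.29792388 204.37918239]
 [  0.           0.           1.        ]] [[ 0.026 -0.995  0.101  0.426]
 [-0.999 -0.029 -0.028  0.081]
 [ 0.03  -0.1   -0.995  0.997]
 [ 0.     0.     0.     1.   ]] 0.9959608843537415
{'time_s': 0.1, 'q': array([-1.39812619e+00,  2.21130950e-01,  1.52751330e+00, -2.63713594e-05,
        1.39472018e+00, -1.26109665e-01]), 'joint_velocities': array([-0.00152555, -0.00035851, -0.00370257,  0.00202858,  0.00012072,
        0.00056727]), 'joint_torque': array([ 1.92645493e-03, -4.98242748e+01, -3.90548301e+01, -6.91177752e-05,
        5.62827729e-03, -8.17367976e-06]), 'eef_pos': array([ 0.18385704, -0.59676176,  0.23030997]), 'tcp_rot': array([-1.68225761,  1.56902437,  1.7581195 ]), 'ft_force': array([-0.52027048,  0.4910466 ,  0.65926189]), 'torque': array([-0.05064336, -0.00714416, -0.00658369]), 'opening': 0.08527192063347848}
```

View pics/top0.png

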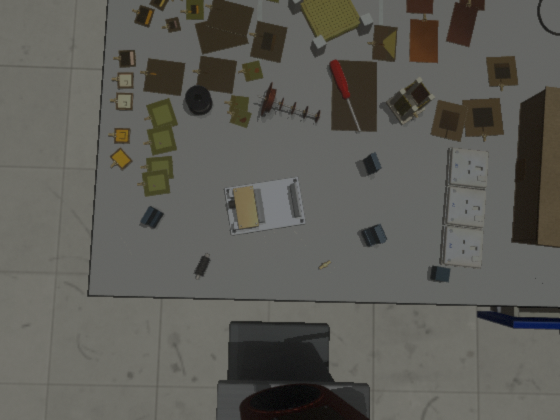

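View pics/scene0.png

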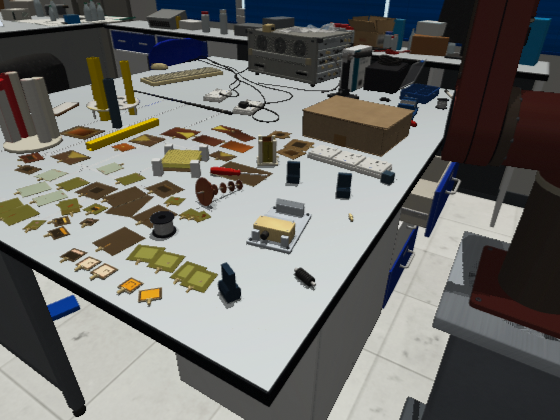

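The top view shows the jig at about (265,205) with the gold module at (246,205) and the gap to its right. The packers are at (152,216), (372,164) and (374,235), and the scene view shows all three upright. Next I'll localise them coarsely.

```bash
cat > h.py <<'E'
import numpy as np, cv2
def rays(uv,K,T,z):
    uv=np.atleast_2d(uv).astype(float)
    d=np.c_[uv,np.ones(len(uv))]@np.linalg.inv(K).T@T[:3,:3].T
    o=T[:3,3]; return o+d*((z-o[2])/d[:,2])[:,None]
def cloud(d,K,T):
    v,u=np.indices(d.shape); P=np.stack([(u-K[0,2])/K[0,0]*d,(v-K[1,2])/K[1,1]*d,d],-1)
    return P@T[:3,:3].T+T[:3,3]
def rect(P):
    (c,s,a)=cv2.minAreaRect((P[:,:2]*1000).astype(np.float32)); 
    if s[0]<s[1]: s=s[::-1]; a+=90
    a=(a+90)%180-90
    return np.round(c,1),np.round(s,1),round(a,1)   # mm, long-side first, angle of long side deg
E
python3 - <<'E'
from h import *
f=np.load("pics/top0.npz");im,d,K,T=f["im"],f["d"],f["K"],f["T"]
P=cloud(d,K,T)
for n,(u,v) in dict(p1=(152,216),p2=(372,164),p3=(374,235),jig=(265,205)).items():
    r=45 if n=="jig" else 22
    Q=P[v-r:v+r,u-r:u+r].reshape(-1,3)
    print(n,"table",np.median(Q[Q[:,2]<.006][:,2]).round(4))
    for lo,hi in ((.012,.075),(.055,.075),(.02,.045),(.005,.012)):
        q=Q[(Q[:,2]>lo)&(Q[:,2]<hi)]
        if len(q)>5: print(lo,len(q),np.median(q[:,2]).round(4),rect(q))
big=[cv2.resize(im[v-32:v+32,u-40:u+40],None,fx=5,fy=5,interpolation=cv2.INTER_CUBIC) for u,v in((152,216),(372,164),(374,235),(265,205))]
o=np.vstack([np.hstack(big[:2]),np.hstack(big[2:])])
o=np.clip(o.astype(float)*1.8,0,255).astype(np.uint8)
cv2.imwrite("pics/crop0.png",o[:,:,::-1])
E
```

```text
p1 table 0.0007
0.012 294 0.0453 (array([490.3, 305.7]), array([36.2, 28.1]), -25.5)
0.055 128 0.0643 (array([491.2, 307.1]), array([35.6, 13.2]), -26.4)
0.02 129 0.0286 (array([490.5, 306. ]), array([36.1, 27.9]), -26.1)
0.005 18 0.0055 (array([494.7, 326.5]), array([92.6, 70.1]), -19.7)
p2 table 0.0009
0.012 253 0.053 (array([ 616.4, -153.8]), array([36.1, 18. ]), 21.8)
0.055 119 0.064 (array([ 616.6, -154.4]), array([35.9, 13.8]), 20.7)
0.02 86 0.0289 (array([ 612.4, -149.8]), array([39.4, 15.7]), 42.0)
0.005 28 0.0058 (array([ 617.8, -156.3]), array([89.2, 63.7]), 28.3)
p3 table 0.0008
0.012 371 0.0309 (array([ 465.6, -162.8]), array([42.6, 35.7]), -65.5)
0.055 122 0.064 (array([ 465.8, -163.2]), array([35.7, 13.2]), 24.7)
0.02 208 0.0284 (array([ 465.6, -162.8]), array([42.7, 35.4]), -65.3)
0.005 23 0.0059 (array([ 467.2, -160.7]), array([85.1, 70.9]), 2.8)
jig table 0.0008
0.012 1510 0.0413 (array([521.6,  71.3]), array([158.1, 101.1]), -80.3)
0.02 1323 0.0413 (array([522.6,  72.2]), array([148.6,  85.3]), -79.7)
0.005 2097 0.0087 (array([521.1,  68.3]), array([189.4, 176.1]), -86.0)
```

View pics/crop0.png

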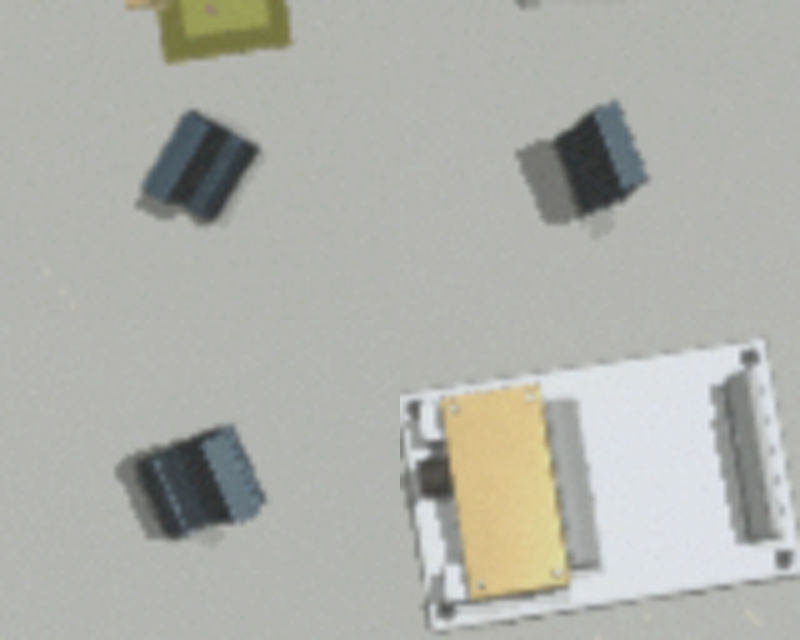

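Depth and contours agree: (152,216) is the 30 mm packer (b), which stays. (372,164) is the 18 mm (a), and (374,235) is the 42 mm (c). Next I'll take wrist views over c and the jig, and fit the jig walls from both cameras.

```bash
cat >> h.py <<'E'
from scipy.spatial.transform import Rotation as Rn
import warnings; warnings.filterwarnings("ignore")
def down(a):
    "tool pointing down, jaws along world angle a (rad)"
    c,s=np.cos(a),np.sin(a)
    return Rn.from_matrix(np.array([[0,c,s],[0,s,-c],[-1,0,0]])).as_euler("xyz")
def jigfit(Q,yaw=None,guess=(.5216,.0713)):
    "Q world points (N,3): wall-top regions -> origin of gap, yaw"
    q=Q[(Q[:,2]>.038)&(Q[:,2]<.047)&(np.hypot(Q[:,0]-guess[0],Q[:,1]-guess[1])<.1)]
    yw=np.radians(10) if yaw is None else yaw
    for _ in range(3):
        e=np.array([[np.cos(yw),np.sin(yw)],[-np.sin(yw),np.cos(yw)]]); L=q[:,:2]@e.T
        h,b=np.histogram(L[:,1],np.arange(L[:,1].min()-.001,L[:,1].max()+.002,.001))
        ys=np.sort(L[:,1]); k=np.argmax(np.diff(ys)); lo,hi=L[L[:,1]<=ys[k]],L[L[:,1]>=ys[k+1]]
        # yaw from inner edges
        sl=[]
        for W,f in((lo,max),(hi,min)):
            bx=np.round(W[:,0]/.004); B=np.array([(x*.004,f(W[bx==x,1])) for x in np.unique(bx)[1:-1]])
            m=np.abs(B[:,1]-np.median(B[:,1]))<.004; sl.append(np.polyfit(B[m,0],B[m,1],1)[0]); 
            if f is max: el=np.median(B[m,1])
            else: eh=np.median(B[m,1])
        if yaw is None: yw+=np.mean(sl)
    ox=[(np.percentile(W[:,0],1)+np.percentile(W[:,0],99))/2 for W in(lo,hi)]
    o=e.T@np.array([np.mean(ox),(el+eh)/2])
    return o.round(4),np.degrees(yw).round(2),"gap_top",round(eh-el,4),"lenlo",np.ptp(lo[:,0]).round(4),"lenhi",np.ptp(hi[:,0]).round(4),"ox",np.round(ox,4),"sl",np.degrees(sl).round(2)
E
python3 - <<'E'
from h import *; from plant import *
f=np.load("pics/top0.npz");P=cloud(f["d"],f["K"],f["T"]).reshape(-1,3)
print("top",jigfit(P))
o=observe(); print("tool y now",Rn.from_euler("xyz",o["tcp_rot"]).as_matrix()[:,1].round(2))
a=np.radians(24.5)
for A in (a,a+np.pi):
  for p in([.466,-.163,.24],[.522,.071,.24]):
    print(inverse_kinematics(p,list(down(A))))
A=min((a,a+np.pi),key=lambda A:(lambda q:9 if q is None else abs(q[5]))(inverse_kinematics([.466,-.163,.24],list(down(A)))))
ims=[]
for n,p,A2 in(("c",[.466,-.163,.26],A),("jig",[.522,.071,.30],A-np.radians(14.5))):
    movep(p,list(down(A2))); hold(.3)
    c=get_calibration("wrist"); im,d=get_image("wrist"); T=c["world_from_camera"];K=c["intrinsics"]
    np.savez(f"pics/w_{n}.npz",im=im,d=d,K=K,T=T); ims.append(im)
    print(n,"T",T[:3,3].round(3),T[:3,2].round(2)); P=cloud(d,K,T).reshape(-1,3)
    if n=="c":
        m=np.hypot(P[:,0]-.466,P[:,1]+.163)<.035
        for lo,hi in((.055,.075),(.02,.04)):
            q=P[m&(P[:,2]>lo)&(P[:,2]<hi)]; 
            if len(q)>9: print(len(q),np.median(q[:,2]).round(4),rect(q))
    else:
        try: print("wrist",jigfit(P))
        except Exception as e: print(e)
print(observe()["time_s"],observe()["ft_force"])
o=np.hstack(ims); cv2.imwrite("pics/wr1.png",cv2.resize(o,(800,300))[:,:,::-1])
E
```

```text
top (array([0.5276, 0.0446]), np.float64(9.68), 'gap_top', np.float64(0.0742), 'lenlo', np.float64(0.0689), 'lenhi', np.float64(0.0854), 'ox', array([0.5282, 0.5267]), 'sl', array([ 0.18, -0.39]))
tool y now [ 0.29 -0.96 -0.  ]
[-0.49637483 -0.10450339  1.84953748  0.          1.39655856 -0.9239805 ]
[-1.45743483e-02 -2.14164719e-02  1.77050906e+00 -4.44089210e-16
  1.39250007e+00 -4.42180015e-01]
[-0.49637483 -0.10450339  1.84953748  0.          1.39655856  2.21761216]
None
c T [ 0.439 -0.104  0.402] [ 0.11 -0.24 -0.96]
381 0.0635 (array([ 466.6, -164.2]), array([35.2, 12.2]), 24.3)
552 0.0275 (array([ 466.9, -164.6]), array([42.1, 36. ]), -65.3)
jig T [0.511 0.135 0.442] [ 0.05 -0.26 -0.96]
wrist (array([0.5292, 0.0435]), np.float64(10.93), 'gap_top', np.float64(0.0754), 'lenlo', np.float64(0.0691), 'lenhi', np.float64(0.085), 'ox', array([0.5276, 0.5281]), 'sl', array([-0.06,  0.21]))
3.6417 [-0.3867752  -0.85586933 -0.74679223]
```

View pics/wr1.png

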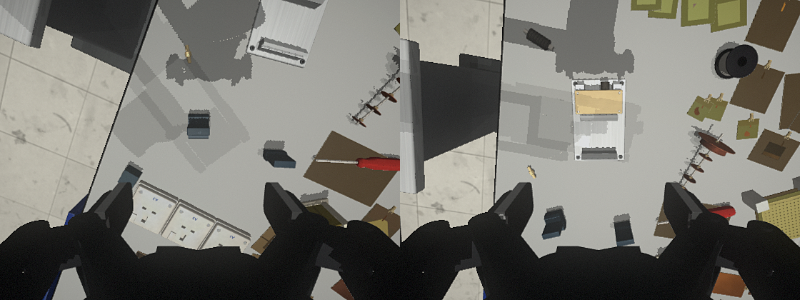

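The wrist view shows c at (199,124) in the left panel and the jig at (600,120) in the right. Both cameras agree within 1.5 mm on c and on the jig, which sits at about (0.5284, 0.044) with a yaw of about 10.2°. I'll pick c, lower it into the gap, and find the -y wall with a light touch.

```bash
cat >> h.py <<'E'
YJ=np.radians(10.2); OJ=np.array([.5284,.044])
def J(x,y,z):
    c,s=np.cos(YJ),np.sin(YJ); return [OJ[0]+c*x-s*y,OJ[1]+s*x+c*y,z]
def toJ(p):
    c,s=np.cos(YJ),np.sin(YJ); d=np.array(p[:2])-OJ; return np.round([1e3*(c*d[0]+s*d[1]),1e3*(-s*d[0]+c*d[1]),1e3*p[2]],2)
H=.036   # TCP above packer underside
E
python3 - <<'E'
from h import *; from plant import *
def st(t): o=observe(); print(t,round(o["time_s"],2),toJ(o["eef_pos"]),o["ft_force"].round(1),round(o["opening"],4))
a=np.radians(24.4)
movep([.4664,-.1637,.13],list(down(a))); 
move_l([.4664,-.1637,H],feed=.1); gripper_to(.03,f_grip=50); st("grip")
move_l([.4664,-.1637,.16],feed=.15); st("lift")
movep(J(0,-8,0)[:0] or J(0,-.008,.15),list(down(YJ))); st("over")
move_l(J(0,-.008,H+.05),feed=.1); hold(.3); st("low1")
print(move_l(J(0,-.008,H+.012),feed=.03,max_force=8)); st("low2")
hold(.2); print(move_l(J(0,-.016,H+.012),feed=.008,max_force=4)); st("touch")
im,d=get_image("top"); np.savez("pics/top1.npz",im=im,d=d)
im,d=get_image("scene"); cv2.imwrite("pics/s1.png",cv2.resize(im[190:270,220:330],(800,582))[:,:,::-1])
E
```

```text
grip 6.38 [ -97.55 -193.73   36.48] [-1.7 -0.5  3.9] 0.0351
lift 7.36 [ -98.48 -192.91  158.79] [-0.2  0.5 -0.5] 0.0354
over 8.21 [ -0.61  -8.41 149.22] [ 0.4 -0.2 -1. ] 0.0353
low1 9.3 [ 0.44 -8.05 86.6 ] [-0.  -0.2  0.3] 0.0348
False
low2 10.72 [ 0.2  -8.03 48.24] [ 0.3 -0.4 -0. ] 0.035
True
touch 11.49 [ -0.5  -11.09  47.53] [ 0.3  0.3 -0.9] 0.0353
```

View pics/s1.png

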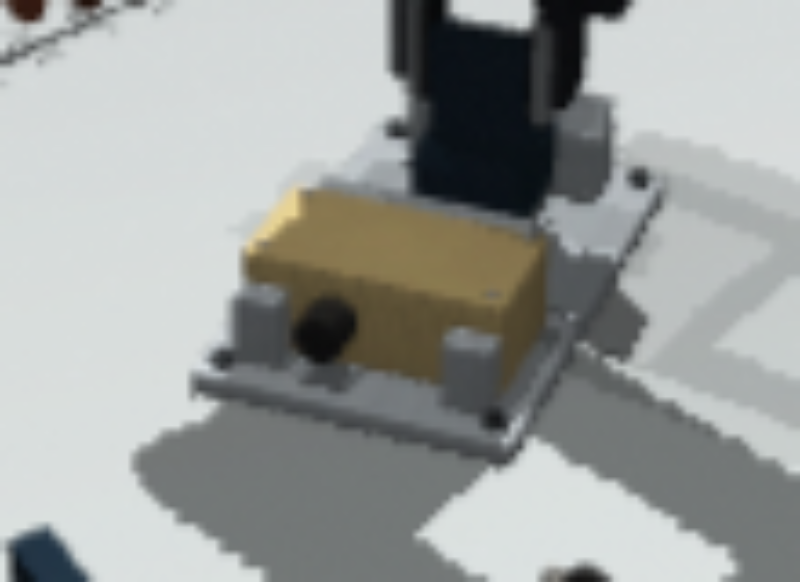

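The scene crop shows c upright in the jaws, inside the gap behind the gold module. It touched the wall at jig y = -11.1 mm against an expected -11.0. I'll back off 0.8 mm, seat it gently, release and look again.

```bash
python3 - <<'E'
from h import *; from plant import *
def st(t): o=observe(); print(t,round(o["time_s"],2),toJ(o["eef_pos"]),o["ft_force"].round(1),round(o["opening"],4))
move_l(J(0,-.0103,H+.012),feed=.01); hold(.2); st("back")
print(move_l(J(0,-.0103,H+.006),feed=.01,max_force=6)); st("seat")
hold(.3); gripper_to(.06); st("open")
move_l(J(0,-.0103,.19),feed=.15); st("up")
# wrist view of jig, offset clear
a=np.radians(21.3)
movep(J(.0,.0,.30),list(down(YJ))); hold(.3)
c=get_calibration("wrist"); im,d=get_image("wrist"); T,K=c["world_from_camera"],c["intrinsics"]
def look(P,n):
    P=P.reshape(-1,3); e=np.array([[np.cos(YJ),np.sin(YJ)],[-np.sin(YJ),np.cos(YJ)]])
    L=np.c_[(P[:,:2]-OJ)@e.T,P[:,2]]; m=(abs(L[:,0])<.04)&(abs(L[:,1])<.037)
    for lo,hi in((.06,.085),(.031,.040)):
        q=L[m&(L[:,2]>lo)&(L[:,2]<hi)&((lo>.05)|(abs(L[:,1])<.031))]
        if len(q)>9: print(n,lo,len(q),np.median(q[:,2]).round(4),rect(q))
    print(jigfit(P[P[:,2]<.047]))if 0 else None
look(cloud(d,K,T),"wrist")
# packer a while over there
movep([.6166,-.1544,.27],list(down(a))); hold(.3)
c=get_calibration("wrist"); im,d=get_image("wrist"); P=cloud(d,c["intrinsics"],c["world_from_camera"]).reshape(-1,3)
q=P[(np.hypot(P[:,0]-.6166,P[:,1]+.1544)<.03)&(P[:,2]>.055)&(P[:,2]<.075)]; print("a wrist",len(q),np.median(q[:,2]),rect(q))
q=P[(np.hypot(P[:,0]-.6166,P[:,1]+.1544)<.03)&(P[:,2]>.012)&(P[:,2]<.075)]; print(rect(q))
im,d=get_image("top"); f=np.load("pics/top0.npz"); look(cloud(d,f["K"],f["T"]),"top")
cv2.imwrite("pics/t2.png",cv2.resize(im[165:245,215:315],(800,600))[:,:,::-1]); st("end")
E
```

```text
back 12.08 [ -0.06 -10.31  47.93] [-0.3 -0.4 -0.3] 0.035
True
seat 12.52 [  0.06 -10.31  44.5 ] [-0.1 -0.   5.5] 0.035
open 13.18 [ -1.06 -10.02  43.37] [-0.1  0.1  0.4] 0.0598
up 14.31 [ -0.77 -10.09 188.79] [ 0.7  0.3 -0.1] 0.0606
wrist 0.06 316 0.0715 (array([  0.2, -10.2]), array([34.7, 11.4]), -0.2)
wrist 0.031 404 0.0354 (array([ 0.3, -9.9]), array([39.5, 34.5]), -89.4)
a wrist 361 0.06348659630075149 (array([ 617.5, -155.3]), array([34.9, 12.3]), 21.9)
(array([ 617.3, -153.9]), array([35.7, 15.1]), 21.8)
top 0.06 114 0.0724 (array([-0.3, -9.5]), array([36. , 12.1]), -0.6)
top 0.031 207 0.0361 (array([-0.6, -9.3]), array([41.5, 35.7]), -90.0)
end 16.46 [  51.88 -210.16  270.43] [-0.5 -0.2 -0.5] 0.0602
```

View pics/t2.png

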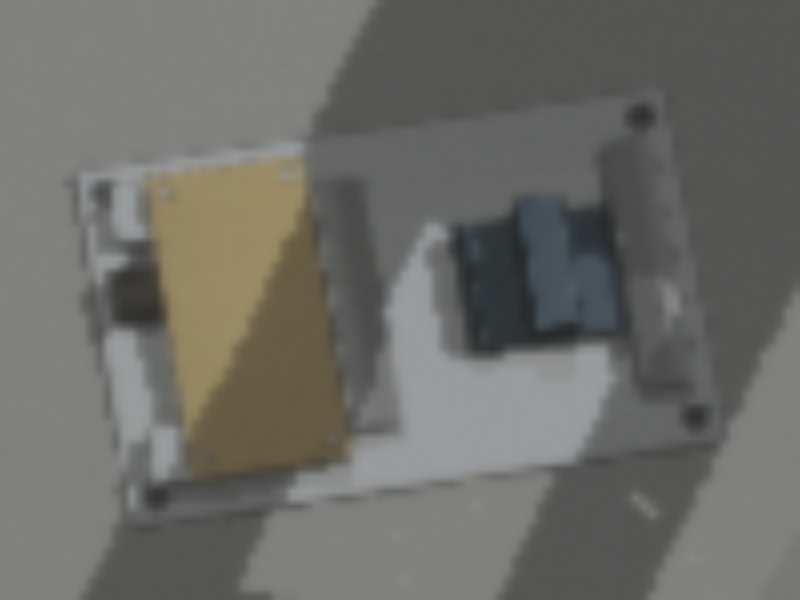

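The top crop shows c standing square against the end stop, with its tab at about (545,265) and the remaining gap to its left. It is seated at jig y ≈ -10, so the free slot is about 10.8 to 32 mm with its centre at 21.4. Now packer a.

```bash
python3 - <<'E'
from h import *; from plant import *
def st(t): o=observe(); print(t,round(o["time_s"],2),toJ(o["eef_pos"]),o["ft_force"].round(1),round(o["opening"],4))
a=np.radians(21.4); x,y=.61705,-.15485
gripper_to(.085); movep([x,y,.13],list(down(a)))
move_l([x,y,H],feed=.1); gripper_to(.03,f_grip=50); st("grip")
move_l([x,y,.17],feed=.15); movep(J(0,.0214,.16),list(down(YJ))); st("over")
move_l(J(0,.0214,H+.045),feed=.1); hold(.3); st("low1")
s=move_l(J(0,.0214,H+.016),feed=.02,max_force=5); print(s); st("low2")
if not s:
    hold(.2); s=move_l(J(0,.0214,H+.006),feed=.01,max_force=6); print(s); st("low3")
E
```

```text
grip 19.06 [  52.51 -211.7    36.66] [0.4 0.6 3.9] 0.0349
over 21.05 [  0.42  20.68 160.  ] [ 0.1 -0.3 -0.7] 0.0353
low1 22.29 [ 0.37 21.36 81.57] [ 0.3  0.5 -0.3] 0.0348
False
low2 23.89 [ 0.11 21.38 52.15] [ 0.2  0.4 -0.1] 0.0352
True
low3 24.82 [-0.07 21.41 44.59] [-1.7 -0.2  4.6] 0.035
```

Packer a reached the floor at the same height as c (44.6 mm) with no contact on the way down. I'll release it, retreat and check.

```bash
python3 - <<'E'
from h import *; from plant import *
def st(t): o=observe(); print(t,round(o["time_s"],2),toJ(o["eef_pos"]),o["ft_force"].round(1),round(o["opening"],4))
hold(.3); gripper_to(.06); st("open")
move_l(J(0,.0214,.20),feed=.15)
e=np.array([[np.cos(YJ),np.sin(YJ)],[-np.sin(YJ),np.cos(YJ)]])
def look(d,K,T,n):
    P=cloud(d,K,T).reshape(-1,3); L=np.c_[(P[:,:2]-OJ)@e.T,P[:,2]]
    for nm,y0 in(("c",-.0103),("a",.0214)):
        q=L[(abs(L[:,0])<.04)&(abs(L[:,1]-y0)<.012)&(L[:,2]>.06)&(L[:,2]<.085)]
        print(n,nm,len(q),np.median(q[:,2]).round(4),rect(q)) if len(q)>9 else print(nm,"none")
    q=P[(np.hypot(P[:,0]-.4912,P[:,1]-.3071)<.05)&(P[:,2]>.055)&(P[:,2]<.075)]
    if len(q)>9: print(n,"b",np.median(q[:,2]).round(4),rect(q))
movep(J(0,0,.30),list(down(YJ))); hold(.3)
c=get_calibration("wrist"); im,d=get_image("wrist"); look(d,c["intrinsics"],c["world_from_camera"],"wrist")
movep([.45,-.25,.3],list(down(YJ))); hold(.5)
f=np.load("pics/top0.npz"); im,d=get_image("top"); look(d,f["K"],f["T"],"top")
s,_=get_image("scene"); st("end")
cv2.imwrite("pics/fin.png",np.hstack([cv2.resize(im[165:245,215:315],(400,320)),cv2.resize(s[180:260,220:320],(400,320))])[:,:,::-1])
E
```

```text
open 25.49 [-1.19 21.64 43.44] [-0.9  0.1 -0.5] 0.0599
wrist c 332 0.0713 (array([  0.2, -10.6]), array([34.7, 12.7]), -0.8)
wrist a 329 0.0715 (array([ 0.6, 21. ]), array([35.1, 11.7]), 0.5)
top c 115 0.0728 (array([-0.4, -9.6]), array([35.8, 12.4]), 0.1)
top a 111 0.0727 (array([-0.3, 22. ]), array([35.7, 11.9]), 0.3)
top b 0.0646 (array([491.2, 307.2]), array([35.8, 12.8]), -27.0)
end 29.29 [-129.14 -275.4   300.03] [-0.5  0.2  0.9] 0.0603
```

View pics/fin.png

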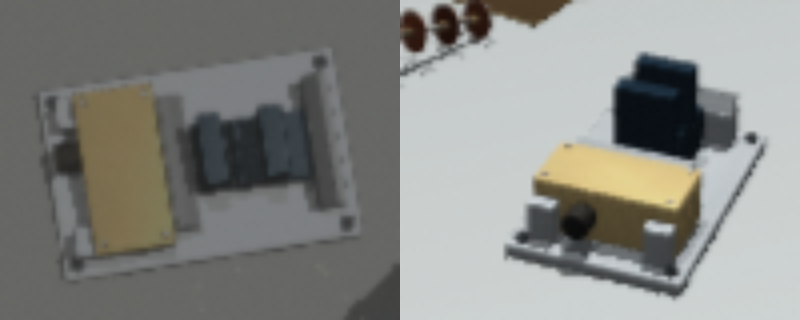

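Both packers stand square and upright side by side in the gap, with tabs at about (208,150) and (272,145) in the left panel. Packer b has not moved and the arm is clear, so I'm handing in.

```bash
python3 -c "
from plant import *
job_done()"
```

```text
the job is handed in; nothing more can be done
```

The 18 mm and 42 mm packers (a and c) now stand side by side in the jig's gap. The 30 mm packer (b) was left alone, and I handed the job in at about 29 s of the 58 s limit.

- **Placing:** I lowered c first, finding the end-stop wall with a light touch set to stop at 4 N, then backing off 0.8 mm and seating it. Packer a then went into the remaining slot with no contact until the floor. Floor contact stopped both moves at about 5 N, well under the 40 N limit.
- **Heights:** the tab tops measured 71–73 mm above the bench, against 72 mm when seated.
- **Position:** both are within 0.6 mm of mid-way along the walls and within 1° of square. Across the gap, c is at about y = -10 mm and a at about y = +21.5 mm.
- **Packer b:** it is within 0.1 mm of where it started and still standing.
- **Disagreements:** the top and wrist cameras differed by about 1 mm in position and 1.4 mm in height, roughly their stated calibration accuracy. Their jig yaw estimates differed by 1.2°, so I used about their mean. No check failed.

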